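# Load a picture-hook strip onto the pins of a sloping drilling jig

### The job

Get the long aluminium picture-hook strip ready for drilling: tip the jig's keeper arm fully up off the left pin (pressing its outer end down to the stop does that), then thread the strip's two holes over the jig's two pins, hook side up, until it lies flat on the sloping bed, and let go. Leave the keeper up and the other things where they are.

Things in the scene. Friction and masses are not known exactly. Their poses are not given: they have to be found in the camera images.
- jig: Wooden drilling jig, fixed. Origin on the table under the middle of the sloping bed; x from the bed's low front edge to its high rear edge, y to the left (keeper side), z up. Base board 18 mm thick, x -75 to 75, y -110 to 165 mm. Two steel cheeks at y 120 to 150, x -36 to 10 mm, 115 mm high, carry the keeper.
- bed: Sloping bed of the jig: slab 84 (x, up the slope) x 210 (y) x 20 mm. Origin mid upper face, 60 mm over the table; y = jig's y; z = normal of the face and direction of the pins, 30 degrees from vertical, leaning to the jig's -x (towards the robot). Two steel pins 10 mm thick at x 0, y +65 and -65 mm, 26 mm long, the last 8 mm tapering to 4 mm.
- pin_left_tip (a point): Tip of the left pin, the one that the keeper covers at the start.
- pin_right_tip (a point): Tip of the right pin, uncovered.
- keeper (a joint): Angle (rad) of the keeper, an aluminium rocker 24 wide, 12 mm thick, on a level axis along jig x through jig (x -13, y 135, z 100 mm). Near 0 (start) its inner arm is level, 83 mm long, and covers the left pin; its 105 mm outer arm rises outwards at 25 degrees. Pressing the outer arm down tips the inner arm up. Stop at 1.25: outer arm 47 degrees below level. Stiff (0.12 N m): stays put.
- keeper_pad (a point): Middle of the top of the pressing pad (34 x 60 mm) on the outer arm, 75 mm from the axis, at the start 137 mm over the table. A press straight down at jig x -13, y 200 mm takes about 2 to 4 N and stays on the arm to the stop, where the arm's top there is 39 mm over the table. Above 1.05 rad the keeper is clear of the strip's path.
- strip: Long aluminium hook strip, loose, about 0.16 kg: plate 46 (x) x 160 (y) x 6 mm, 14 mm holes at x 0, y +65 and -65 mm. A fin in the middle is the grip: 10 mm thick (y), 26 wide (x), with a cross-head 42 wide and 8 high on it, top 44 mm above the underside. Origin: centre of underside, z through the fin. Starts flat on the table, fin up. Fits either way round; seated, its origin meets the bed's.
- short_strip: A similar but shorter strip, 110 mm long, holes only 70 mm apart: it does not fit the pins. A bystander. Which of the two strips lies nearer to the robot varies.
- hammer: Claw hammer, 250 mm, lying at the right. A bystander.
- plumb_bob: Steel plumb bob, 38 mm across, 105 mm high, standing on its cap behind the jig. A bystander.
- jar: Screw jar, 64 mm across, 80 mm high, behind the jig. A bystander.
- tape: Black tape measure, 70 x 40 x 62 mm, near the robot at the right. A bystander.
- level: Aluminium spirit level, 250 x 24 x 50 mm, at the far right. A bystander.
- screwdriver: Screwdriver, 200 mm, near the robot at the left. A bystander.
Not all that is in view belongs to the job. Leave any green or turquoise look-alike of the strip alone.

How it is judged:
By the outcome, as a careful person would: the job done as asked, in the order asked, and still so for the second after the job is handed in, with the robot touching nothing.
It also fails if it takes over 53 s, if anything falls off the work surface, if the arm or the gripper's body presses on something with over 40 N, if the wrist force passes 120 N, or if a joint passes its speed limit or range.

### The arm

A 6-joint arm with a two-finger parallel gripper is mounted at the origin on the work surface. World frame = base frame: x ahead of the robot, y to its left, z up, the work surface at z = 0. Lengths are in m, angles in rad, forces in N, time in s.
With the tool pointing down it reaches from about 0.3 to 0.875 m from the base axis. Payload 6.4 kg.
Tool frame: the origin (TCP) lies on the centre line of the jaws, within the pads' length; the fingertips stand 11 mm ahead of it and the grasp point (between the pads) lies 8 mm behind it; x points along the fingers, y is the direction in which the jaws open and shut, and the axes are right-handed (so a half turn about x gives the same grasp; the last joint's range is limited). The gripper opens to 85 mm and grips with 20 to 120 N. Pads are 22 mm wide; open, the fingers measure 114 mm over their backs; the gripper's body (76 mm by 85 mm) begins 54 mm behind the grasp point. The pads swing forward as they close: fully open they stand 13 mm farther back than shut.
Start: joints at [1.118, 0.181, 1.607, -0, 1.354, -0.206], TCP at [0.14, 0.558, 0.242] pointing down, gripper open.
Joint ranges: [-2.99, 2.99], [-0.89, 2.07], [0.3, 2.58], [-1.14, 4.28], [0, 2.63], [-3.12, 3.12]. Speed limits (rad/s): [2.57, 2.57, 3.01, 3.14, 3.14, 3.14].

### API

Orientations are given as a unit quaternion [w, x, y, z].
In Python, from bench import ctrl, camera, hand_in gives the robot as it stands. The module is installed in compiled form; this text tells all that it offers.
- The arm moves only by the tool drive_tool, never from a script. Its argument "increments" is a list of rows, each a list of 7 numbers: the shift along the tool's x, y, z in m, then the turn, a rotation vector about the tool's x, y, z in degrees, then the gripper's target within -1 to 1 (fully open at 1, half-way at 0, shut at -1). In form: [[dx, dy, dz, rx, ry, rz, claw], ...]. A call has 1 to 10 rows; each row shifts and turns the commanded pose from where the row before left it, along the tool's axes as they then stand; what a row does not reach is not made up. A row lasts 1/8 s, in which the tool goes at most 62.5 mm and 10.7 degrees, less where a joint would pass 70% of its speed; a pose out of reach is approached as far as the arm can. A call is refused whole if a number of a shift passes 0.0625 or a number of a turn 10.7, either way. A call with a gripper value outside its range is refused whole. The fingers move at their own pace and stop on an object; the grip force is fixed at half the most. Time passes only in rows, so rows that do not move let the fingers close. It gives the time, the measured TCP pose, the force and the opening at its end, in the units of the state.
- ctrl.get_obs(): the state, without advancing time (a new reading comes with each control period).
- camera(name): name is "scene" or "side" or "wrist"; returns a dict with "img" (400x640x3 uint8, red, green, blue), "depth" (400x640 float32, m along the optical axis (not along the pixel's ray), 0 where there is no reading), "fx", "fy", "cx", "cy" (pixels), "k1" (the pictures are not rectified: a ray, as slopes to the right and down, at radius r is drawn at 1 + k1 r^2 times it, then the intrinsics apply), "world_from_camera" (4x4, takes a point from camera to world coordinates); the wrist camera has in their place "hand_eye" (4x4, takes a point from camera to tool coordinates, whose origin is the TCP and whose axes are the tool frame's). Camera axes: x right, y down, z forward; pixel columns grow to the right and rows downward; lengths in m; the calibration is good to about 2 mm. A picture is of the moment at which its call begins: read the wrist's pose just before it.
- hand_in(): hands the job in, once; it reports no verdict.
The state is a dict: "time_s": time; "q": joint angles; "dq": joint speeds; "joint_efforts": joint torques, N m; "eef_pos": TCP position; "eef_rot": TCP orientation; "wrist_force": force on the tool from outside, world axes, zero at the start; "torque": the same for the moment, N m; "opening": opening from 0.0 (shut) to 1.0 (fully open).
Only numpy, scipy, OpenCV 4.12 (cv2) and the standard library are available. Lean on these libraries where they do the work, as an engineer would, in place of code of your own. Each camera call takes 0.05 s, during which the arm holds its last target.

## Working session

There is one attempt and no reset: what is moved stays moved. The work goes in short steps, Python scripts to look and compute and a tool call to move; the robot and the scene stay as the last step left them, time stands still between calls to the robot, and variables do not carry over. Pictures are saved under pics/ and viewed, and the job is handed in when it is done.

Besides the shell and the picture viewer there is one more tool, called after "Emit:" by a JSON object that holds its "api" and its "payload", one argument or row to a line. drive_tool: Moves the arm, as the interface text tells. Its arguments: {"type":"object","properties":{"increments":{"type":"array","items":{"type":"array","items":{"type":"number"}}}},"required":["increments"]}

```bash
mkdir -p pics; cat > h.py <<'E'
import numpy as np, cv2
from bench import ctrl, camera, hand_in
from scipy.spatial.transform import Rotation as R
def snap(n,f):
    c=camera(n); np.savez('pics/'+f+'.npz',**{k:np.array(v) for k,v in c.items()})
    cv2.imwrite('pics/'+f+'.png',c['img'][:,:,::-1]); return c
def cloud(c,T=None):
    h,w=c['depth'].shape
    K=np.array([[float(c['fx']),0,float(c['cx'])],[0,float(c['fy']),float(c['cy'])],[0,0,1]])
    u,v=np.meshgrid(np.arange(w),np.arange(h))
    xd=(u-K[0,2])/K[0,0]; yd=(v-K[1,2])/K[1,1]
    k=float(c['k1']); x,y=xd.copy(),yd.copy()
    for _ in range(20):
        s=1+k*(x*x+y*y); x,y=xd/s,yd/s
    d=c['depth']; P=np.stack([x*d,y*d,d],-1)
    T=c['world_from_camera'] if T is None else T
    Q=P@T[:3,:3].T+T[:3,3]; Q[d==0]=np.nan
    return Q
def toolT():
    o=ctrl.get_obs(); q=o['eef_rot']; T=np.eye(4)
    T[:3,:3]=R.from_quat([q[1],q[2],q[3],q[0]]).as_matrix(); T[:3,3]=o['eef_pos']; return T
def project(c,p):
    T=np.linalg.inv(c['world_from_camera']); q=T[:3,:3]@p+T[:3,3]
    x,y=q[0]/q[2],q[1]/q[2]; s=1+float(c['k1'])*(x*x+y*y)
    return x*s*c['fx']+c['cx'],y*s*c['fy']+c['cy']
E
python3 - <<'E'
from h import *
for n in ['scene','side']:
    c=snap(n,n+'0'); print(n,c['world_from_camera'].round(3).tolist(),c['fx'],c['k1'])
o=ctrl.get_obs(); print(o); print(toolT().round(3))
E
```

```text
scene [[0.738, 0.538, -0.407, 0.998], [0.675, -0.588, 0.446, -0.65], [0.001, -0.604, -0.797, 1.045], [0.0, 0.0, 0.0, 1.0]] 376.05917915584286 -0.06306714726318824
side [[-0.974, -0.088, 0.211, 0.161], [-0.227, 0.471, -0.852, 1.27], [-0.024, -0.878, -0.478, 0.897], [0.0, 0.0, 0.0, 1.0]] 484.05811364155204 -0.12094866285376436
{'time_s': 0.1, 'q': array([ 1.11767772e+00,  1.81459173e-01,  1.60794148e+00, -1.38169898e-05,
        1.35380230e+00, -2.06309779e-01]), 'dq': array([ 0.00022016,  0.00066549, -0.00158784,  0.00074592, -0.00169307,
        0.00060185]), 'joint_efforts': array([-2.27391606e-04, -4.45879090e+01, -3.52238524e+01, -3.60817903e-04,
        4.15016009e-03,  2.30012898e-05]), 'eef_pos': array([0.14024911, 0.55712138, 0.24146232]), 'eef_rot': array([ 0.70154955,  0.08649751,  0.70190919, -0.08757792]), 'wrist_force': array([0.11396429, 0.57498661, 0.71386593]), 'torque': array([-0.01239796, -0.0289985 ,  0.01449464]), 'opening': 0.9999592466667154}
[[-0.001  0.244  0.97   0.14 ]
 [-0.001  0.97  -0.244  0.557]
 [-1.    -0.002 -0.     0.241]
 [ 0.     0.     0.     1.   ]]
```

View pics/scene0.png

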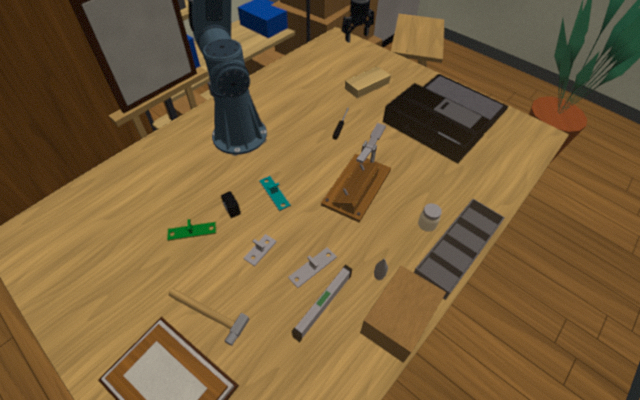

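View pics/side0.png

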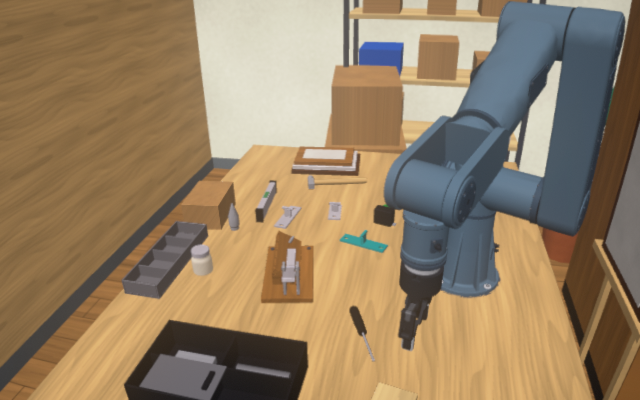

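Candidates for the strip in the scene picture are green (192,231), turquoise (275,193), a short grey one (260,250) and a long grey one (313,266). I choose the long grey one and will check it in a crop.

```bash
python3 - <<'E'
from h import *
c=dict(np.load('pics/scene0.npz')); im=c['img'][:,:,::-1]
a=cv2.resize(im[225:300,235:350],None,fx=4,fy=4,interpolation=cv2.INTER_CUBIC)
b=cv2.resize(im[120:220,310:400],None,fx=4,fy=4,interpolation=cv2.INTER_CUBIC)
H=max(a.shape[0],b.shape[0]); f=lambda x:cv2.copyMakeBorder(x,0,H-x.shape[0],0,0,cv2.BORDER_CONSTANT)
o=np.hstack([f(a),f(b)]); o=cv2.resize(o,None,fx=.95,fy=.95); cv2.imwrite('pics/crop1.png',o)
Q=cloud(c)
def fit(x0,x1,y0,y1,zlo,zhi,tag):
    S=Q[y0:y1,x0:x1].reshape(-1,3); I=im[y0:y1,x0:x1].reshape(-1,3).astype(int)
    g=(S[:,2]>zlo)&(S[:,2]<zhi)&((I.max(1)-I.min(1))<30)
    P=S[g]; r=cv2.minAreaRect((P[:,:2]*1000).astype(np.float32)); print(tag,g.sum(),r,np.median(P[:,2]))
fit(285,342,240,292,0.001,0.02,'long'); fit(285,342,240,292,0.03,0.06,'longfin')
fit(240,280,230,268,0.001,0.02,'short')
for u,v in [(313,266),(260,250),(372,160),(335,195),(347,190)]: print(u,v,Q[v,u])
# jig board: brown lower, height 18
m=np.abs(Q[...,2]-0.018)<0.004; m[:120]=0;m[225:]=0;m[:,:300]=0;m[:,400:]=0
P=Q[m]; print(cv2.minAreaRect((P[:,:2]*1000).astype(np.float32)),len(P))
E
```

```text
long 595 ((670.69873046875, -247.375244140625), (159.0693359375, 136.48545837402344), 84.9609375) 0.006905478376399543
longfin 220 ((681.8363647460938, -239.59646606445312), (69.2664566040039, 136.24237060546875), 66.7011489868164) 0.049568113809438485
short 343 ((461.32684326171875, -311.4236145019531), (45.60353088378906, 109.1231689453125), 6.222403049468994) 0.00680931912526983
313 266 [ 0.63407629 -0.24933021  0.02784567]
260 250 [ 0.46717788 -0.31524878  0.01377881]
372 160 [0.51331216 0.20079786 0.05925478]
335 195 [0.49960108 0.01231244 0.01779083]
347 190 [0.53631741 0.02884688 0.06059078]
((453.64764404296875, 195.7428741455078), (252.4482421875, 531.7220458984375), 26.441911697387695) 1114
```

View pics/crop1.png

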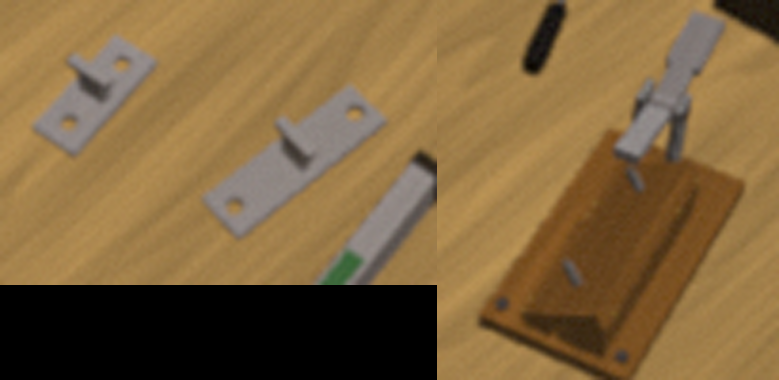

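```bash
cat > jig.py <<'E'
from h import *
from scipy.optimize import least_squares
def cands(Q,im,cen,rad=0.2):
    ok=np.isfinite(Q[...,2]); X=Q.copy()
    n=np.cross(np.roll(X,-2,1)-np.roll(X,2,1),np.roll(X,-2,0)-np.roll(X,2,0)); n/=np.linalg.norm(n,axis=-1,keepdims=True)+1e-12
    n[n[...,2]<0]*=-1
    m=ok&(np.linalg.norm(Q[...,:2]-cen,axis=-1)<rad)&(Q[...,2]>.03)&(Q[...,2]<.09)&(abs(n[...,2]-.866)<.06)
    return m,n
def rectfit(P):
    # plane
    for _ in range(5):
        c=P.mean(0); nn=np.linalg.svd(P-c)[2][2]; nn*=np.sign(nn[2]); r=(P-c)@nn; P=P[abs(r)<max(.0015,2.0*r.std())]
    return P,c,nn
E
python3 - <<'E'
from jig import *
for name in ['scene0','side0']:
    c=dict(np.load(f'pics/{name}.npz')); Q=cloud(c)
    m,n=cands(Q,c['img'],np.array([.53,.05])); P=Q[m]
    print(name,m.sum())
    if m.sum()<50: continue
    P,cc,nn=rectfit(P); yaw=np.arctan2(-nn[1],-nn[0])
    print('n',nn,'tilt',np.degrees(np.arccos(nn[2])),'yaw',np.degrees(yaw),len(P))
    y=np.array([-np.sin(yaw),np.cos(yaw),0]); x=np.cross(y,nn)
    uv=np.stack([(P-cc)@x,(P-cc)@y],1); 
    pr=np.percentile(uv,[1,99],axis=0); print(pr*1000); mid=cc+pr.mean(0)[0]*x+pr.mean(0)[1]*y; print('mid',mid)
    # strip: plate
for name in ['scene0','side0']:
    c=dict(np.load(f'pics/{name}.npz')); Q=cloud(c); I=c['img'].astype(int)
    g=(np.linalg.norm(Q[...,:2]-[.66,-.25],axis=-1)<.12)&(Q[...,2]>.003)&(Q[...,2]<.012)&((I.max(2)-I.min(2))<30)
    g=g.astype(np.uint8); nl,lab,st,ce=cv2.connectedComponentsWithStats(g)
    k=1+np.argmax(st[1:,4]); P=Q[lab==k]; print(name,len(P),cv2.minAreaRect((P[:,:2]*1000).astype(np.float32)))
    g=(np.linalg.norm(Q[...,:2]-[.65,-.25],axis=-1)<.05)&(Q[...,2]>.036)&(Q[...,2]<.055)
    P=Q[g]; print('fin',len(P),np.median(P,0) if len(P) else 0)
E
```

```text
scene0 421
n [-0.49154084 -0.10760129  0.86418144] tilt 30.210632534411126 yaw 12.347622500425608 370
[[-39.35574935 -92.27767084]
 [ 35.09839116 104.13052175]]
mid [0.53557789 0.07566066 0.0633007 ]
side0 232
n [-0.48729    -0.11260932  0.86594896] tilt 30.008758885017404 yaw 13.01222910094157 203
[[-48.01418605 -82.0804683 ]
 [ 26.8735464  120.13488136]]
mid [0.53448503 0.07676383 0.06036179]
scene0 563 ((625.8653564453125, -243.84034729003906), (159.0302276611328, 47.50303268432617), 83.59273529052734)
fin 51 [ 0.62593745 -0.24616631  0.0445266 ]
side0 137 ((624.3148803710938, -237.69192504882812), (159.66709899902344, 46.73931121826172), 84.49047088623047)
fin 30 [ 0.62247737 -0.23881948  0.04098315]
```

The crop shows the two-hole long strip, clearly longer than its grey neighbour, with the hammer and level well apart from it. From the cameras:
- **Jig:** about (0.535, 0.076), yaw 12.6°.
- **Strip:** about (0.625, -0.242), long axis at 84°.

I'm going to the keeper first.

Emit:
{"api": "drive_tool", "payload": {
  "increments": [
    [0,-0.022,0.0444,0,0,0,-1],
    [0,-0.022,0.0444,0,0,0,-1],
    [0,-0.022,0.0444,0,0,0,-1],
    [0,-0.022,0.0444,0,0,0,-1],
    [0,-0.022,0.0444,0,0,0,-1],
    [0,-0.022,0.0444,0,0,0,-1],
    [0,-0.022,0.0444,0,0,0,-1],
    [0,-0.022,0.0444,0,0,0,-1],
    [0,-0.022,0.0444,0,0,0,-1]
  ]
}}

```text
time_s: 1.23
eef_pos: [0.4804, 0.2667, 0.242]
eef_rot: [0.702, 0.087, 0.702, -0.087]
wrist_force: [0.8, 0.5, -0.3]
opening: -0.003
```

Emit:
{"api": "drive_tool", "payload": {
  "increments": [
    [0,0,0,10.5,0,0,-1],
    [0,0,0,10.5,0,0,-1],
    [0,0,0,10.5,0,0,-1],
    [0,0,0,10.5,0,0,-1],
    [0,0,0,10.5,0,0,-1],
    [0,0,0,10.5,0,0,-1],
    [0,0,0,0,0,0,-1]
  ]
}}

```text
time_s: 2.1
eef_pos: [0.4793, 0.2679, 0.2418]
eef_rot: [0.553, 0.44, 0.553, -0.441]
wrist_force: [-0.3, 0.6, 0.3]
opening: 0.002
```

```bash
python3 - <<'E'
from h import *
T=toolT(); print(T.round(4)); print(ctrl.get_obs()['q'].round(3))
c=snap('wrist','w1'); print(c['hand_eye'].round(3))
c2=snap('scene','scene1')
cv2.imwrite('pics/s1.png',cv2.resize(c2['img'][60:240,240:460,::-1],None,fx=3,fy=3))
E
```

```text
[[-8.000e-04  9.746e-01  2.241e-01  4.793e-01]
 [-3.000e-04  2.241e-01 -9.746e-01  2.679e-01]
 [-1.000e+00 -9.000e-04  1.000e-04  2.418e-01]
 [ 0.000e+00  0.000e+00  0.000e+00  1.000e+00]]
[0.293 0.124 1.672 0.    1.346 0.067]
[[-0.    -0.273  0.962 -0.132]
 [ 1.     0.001  0.     0.001]
 [-0.001  0.962  0.273 -0.069]
 [ 0.     0.     0.     1.   ]]
```

View pics/w1.png

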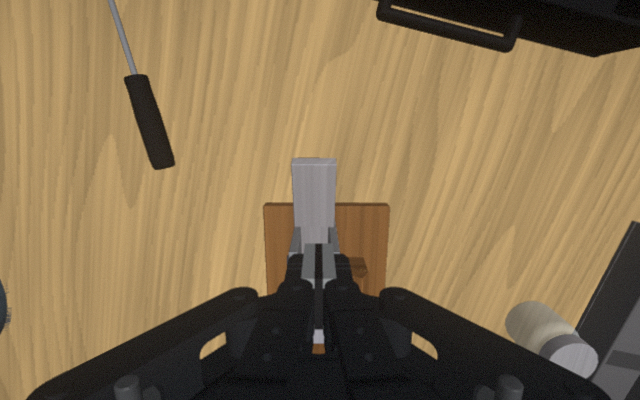

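View pics/s1.png

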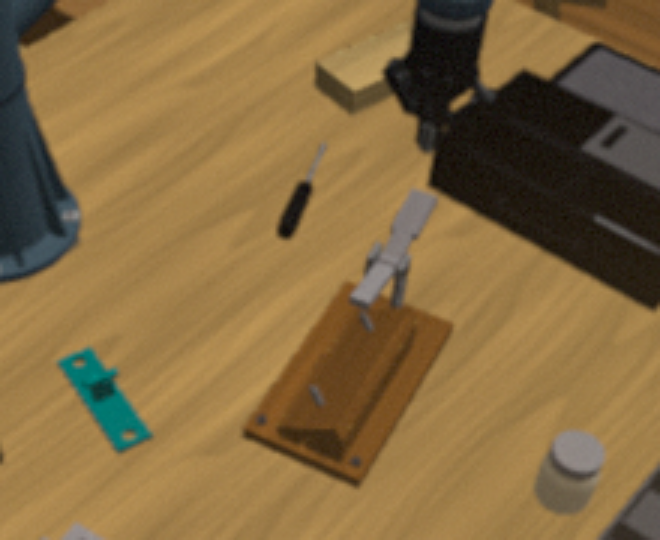

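```bash
python3 - <<'E'
from h import *
c=dict(np.load('pics/w1.npz')); Q=cloud(c,toolT()@c['hand_eye'])
for v in range(160,245,10): print(v,[Q[v,u].round(4).tolist() for u in (303,315,328)])
# board corners edges
for u,v in [(275,230),(380,230),(275,206),(380,206)]: print(u,v,Q[v,u].round(4))
g=(Q[...,2]>.012)&(Q[...,2]<.022); g[:190]=0; g[300:]=0
P=Q[g]; ja=np.array([.535,.076]); th=np.radians(12.6); x=np.array([np.cos(th),np.sin(th)]);y=np.array([-x[1],x[0]])
for v in (215,230):
    r=Q[v][g[v]][:,:2]-ja; print(v,np.c_[r@x,r@y][[0,-1]].round(4))
E
```

```text
160 [[0.4612, 0.3008, 0.1362], [0.47, 0.3027, 0.1351], [0.4795, 0.305, 0.1358]]
170 [[0.4628, 0.2939, 0.1391], [0.4716, 0.2959, 0.139], [0.4811, 0.2982, 0.1393]]
180 [[0.4644, 0.2858, 0.136], [0.4734, 0.2879, 0.1362], [0.4831, 0.2902, 0.1362]]
190 [[0.4661, 0.2775, 0.1337], [0.4753, 0.2798, 0.1341], [0.4852, 0.2819, 0.1333]]
200 [[0.4679, 0.2689, 0.1309], [0.4772, 0.271, 0.1306], [0.4874, 0.2732, 0.13]]
210 [[0.4698, 0.2596, 0.1272], [0.4794, 0.2615, 0.1259], [0.4895, 0.2647, 0.1287]]
220 [[0.4717, 0.2497, 0.1226], [0.4814, 0.2525, 0.1242], [0.4921, 0.2547, 0.1235]]
230 [[0.4737, 0.2403, 0.1209], [0.4837, 0.2426, 0.1209], [0.4947, 0.2445, 0.119]]
240 [[0.4759, 0.2292, 0.1157], [0.4862, 0.2313, 0.1149], [0.5081, 0.2002, 0.0286]]
275 230 [0.4445 0.1942 0.0181]
380 230 [0.5669 0.2231 0.0189]
275 206 [0.4387 0.2235 0.0176]
380 206 [0.5585 0.2518 0.019 ]
215 [[-0.075   0.1538]
 [ 0.0731  0.155 ]]
230 [[-0.0759  0.1346]
 [ 0.3745  0.1384]]
```

Emit:
{"api": "drive_tool", "payload": {
  "increments": [
    [0.042,0,0,0,0,0,-1],
    [0.042,0,0,0,0,0,-1],
    [0.01,0,0,0,0,0,-1],
    [0.01,0,0,0,0,0,-1],
    [0.01,0,0,0,0,0,-1],
    [0.01,0,0,0,0,0,-1]
  ]
}}

```text
time_s: 2.95
eef_pos: [0.4807, 0.2685, 0.1191]
eef_rot: [0.553, 0.442, 0.552, -0.44]
wrist_force: [-0.1, 0.2, 2.5]
opening: -0.001
```

Emit:
{"api": "drive_tool", "payload": {
  "increments": [
    [0.01,0,0,0,0,0,-1],
    [0.01,0,0,0,0,0,-1],
    [0.01,0,0,0,0,0,-1],
    [0.01,0,0,0,0,0,-1],
    [0.01,0,0,0,0,0,-1]
  ]
}}

```text
time_s: 3.58
eef_pos: [0.4793, 0.2679, 0.0674]
eef_rot: [0.553, 0.441, 0.553, -0.441]
wrist_force: [0.1, -0.1, 1.5]
opening: 0.003
```

Emit:
{"api": "drive_tool", "payload": {
  "increments": [
    [0.006,0,0,0,0,0,-1],
    [0.006,0,0,0,0,0,-1],
    [0.004,0,0,0,0,0,-1],
    [0.002,0,0,0,0,0,-1],
    [0,0,0,0,0,0,-1]
  ]
}}

```text
time_s: 4.2
eef_pos: [0.4822, 0.2728, 0.0561]
eef_rot: [0.553, 0.445, 0.553, -0.437]
wrist_force: [-11.4, 14.0, 38.0]
opening: 0.0
```

Emit:
{"api": "drive_tool", "payload": {
  "increments": [
    [-0.01,0,0,0,0,0,-1],
    [-0.03,0,0,0,0,0,-1],
    [-0.06,0,0,0,0,0,-1],
    [-0.06,0,0,0,0,0,-1],
    [-0.06,0,0,0,0,0,-1],
    [-0.03,0,0,0,0,0,-1]
  ]
}}

```text
time_s: 4.95
eef_pos: [0.4805, 0.2681, 0.3039]
eef_rot: [0.554, 0.442, 0.552, -0.44]
wrist_force: [-0.6, 0.4, -0.4]
opening: 0.001
```

```bash
python3 - <<'E'
from h import *
c2=snap('side','side2'); c1=snap('scene','scene2')
a=cv2.resize(c2['img'][210:320,240:340,::-1],None,fx=3.5,fy=3.5); b=cv2.resize(c1['img'][100:220,310:410,::-1],None,fx=3.2,fy=3.2)[:385]
cv2.imwrite('pics/k2.png',np.hstack([a[:384],b[:384]]))
th=np.radians(12.7); x=np.array([np.cos(th),np.sin(th)]);y=np.array([-x[1],x[0]])
for c in (c1,c2):
    Q=cloud(c); r=Q[...,:2]-[.535,.076]; J=np.stack([r@x,r@y,Q[...,2]],-1)
    g=(abs(J[...,0]+.013)<.02)&(J[...,1]>.1)&(J[...,1]<.23)&(J[...,2]>.025)&(J[...,2]<.2)
    P=J[g]
    for lo in np.arange(.1,.23,.01):
        s=P[(P[:,1]>=lo)&(P[:,1]<lo+.01)]
        if len(s): print(round(lo,2),len(s),s[:,2].min().round(3),s[:,2].max().round(3))
    print()
E
```

```text
0.1 32 0.049 0.182
0.11 52 0.056 0.183
0.12 103 0.027 0.163
0.13 30 0.031 0.124
0.14 23 0.031 0.118
0.15 3 0.055 0.114
0.17 3 0.053 0.069
0.18 2 0.051 0.053
0.19 3 0.032 0.041
0.2 2 0.025 0.038

0.1 14 0.028 0.175
0.11 47 0.037 0.181
0.12 98 0.056 0.177
0.13 114 0.045 0.156
0.14 88 0.027 0.12
0.15 97 0.028 0.116
0.16 37 0.068 0.087
0.17 57 0.058 0.083
0.18 67 0.048 0.067
0.19 66 0.034 0.056
0.2 61 0.025 0.044
0.21 15 0.028 0.039
```

View pics/k2.png

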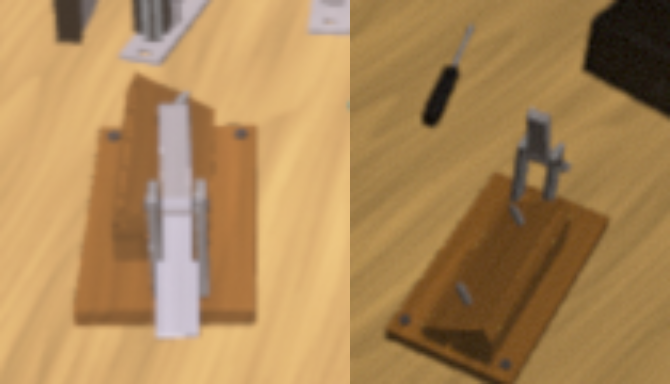

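The left crop (side view) and the right crop (scene view) both show the inner arm standing steeply up and the left pin bare. Its top is at 182 mm, which matches the 1.25 stop. Now to the strip.

Emit:
{"api": "drive_tool", "payload": {
  "increments": [
    [0.0044,0.0027,0.053,0,0,0,-1],
    [0.0044,0.0027,0.053,0,0,0,-1],
    [0.0044,0.0027,0.053,0,0,0,-1],
    [0.0044,0.0027,0.053,0,0,0,-1],
    [0.0044,0.0027,0.053,0,0,0,0],
    [0.0044,0.0027,0.053,0,0,0,0.2],
    [0.0044,0.0027,0.053,0,0,0,0.2],
    [0.0044,0.0027,0.053,0,0,0,0.2],
    [0.0044,0.0027,0.053,0,0,0,0.2],
    [0.0044,0.0027,0.053,0,0,0,0.2]
  ]
}}

```text
time_s: 6.3
eef_pos: [0.6232, -0.2441, 0.2533]
eef_rot: [0.551, 0.441, 0.554, -0.441]
wrist_force: [0.7, 0.2, 0.4]
opening: 0.6
```

Emit:
{"api": "drive_tool", "payload": {
  "increments": [
    [0,0,0,-10.2,0,0,0.2],
    [0,0,0,-10.2,0,0,0.2],
    [0,0,0,-10.2,0,0,0.2],
    [0,0,0,-10.2,0,0,0.2],
    [0,0,0,-10.2,0,0,0.2],
    [0,0,0,-10.2,0,0,0.2],
    [0,0,0,-10.2,0,0,0.2],
    [0,0,0,0,0,0,0.2],
    [0,0,0,0,0,0,0.2]
  ]
}}

```text
time_s: 7.42
eef_pos: [0.6234, -0.2426, 0.2549]
eef_rot: [0.706, 0.037, 0.707, -0.036]
wrist_force: [0.1, 0.3, -0.0]
opening: 0.6
```

```bash
python3 - <<'E'
from h import *
T=toolT(); print(T.round(4)); print(ctrl.get_obs()['q'].round(3))
c=snap('wrist','w2')
E
```

```text
[[-1.800e-03  1.035e-01  9.946e-01  6.234e-01]
 [ 1.000e-03  9.946e-01 -1.035e-01 -2.426e-01]
 [-1.000e+00  8.000e-04 -1.800e-03  2.549e-01]
 [ 0.000e+00  0.000e+00  0.000e+00  1.000e+00]]
[-0.548  0.379  1.335 -0.     1.43  -2.015]
```

View pics/w2.png

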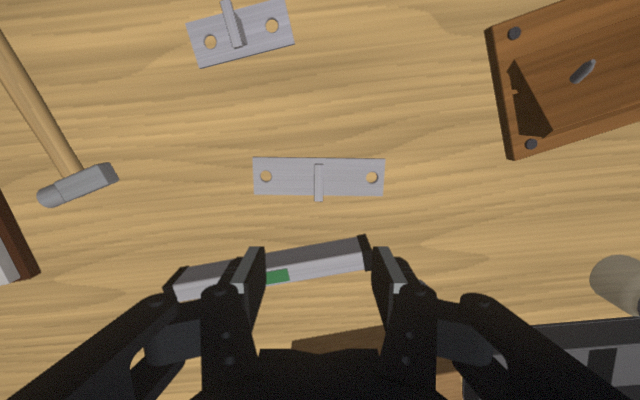

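The wrist picture shows the long strip with two holes at (266,176) and (372,178), and its fin head at (319,183). The short strip is at (240,35).

```bash
cat > strip.py <<'E'
from h import *
def fit(c,T):
    Q=cloud(c,T@c['hand_eye']); I=c['img'].astype(int)
    g=((I.max(2)-I.min(2))<25)&(np.linalg.norm(Q[...,:2]-[.624,-.242],axis=-1)<.11)&(Q[...,2]>.002)&(Q[...,2]<.016)
    nl,lab,st,ce=cv2.connectedComponentsWithStats(g.astype(np.uint8)); k=1+np.argmax(st[1:,4])
    P=Q[lab==k]; print(len(P),cv2.minAreaRect((P[:,:2]*1000).astype(np.float32)),'z',np.median(P[:,2]))
    bb=(lab==k).astype(np.uint8); 
    cs,h=cv2.findContours(bb,cv2.RETR_CCOMP,cv2.CHAIN_APPROX_NONE)
    Z=T@c['hand_eye']
    for i,ct in enumerate(cs):
        if h[0][i][3]>=0 and cv2.contourArea(ct)>20:
            (u,v),r=cv2.minEnclosingCircle(ct); # ray to plate plane
            x=xd=(u-c['cx'])/c['fx']; y=yd=(v-c['cy'])/c['fy']
            for _ in range(20): s=1+float(c['k1'])*(x*x+y*y); x,y=xd/s,yd/s
            d=Z[:3,:3]@[x,y,1]; t=(.006-Z[2,3])/d[2]; print('hole',u,v,r,(Z[:3,3]+t*d).round(4))
    f=(np.linalg.norm(Q[...,:2]-[.624,-.242],axis=-1)<.05)&(Q[...,2]>.039)&(Q[...,2]<.049)
    F=Q[f]; print('fin',f.sum(),cv2.minAreaRect((F[:,:2]*1000).astype(np.float32)),np.median(F[:,2]))
E
python3 - <<'E'
from strip import *
fit(dict(np.load('pics/w2.npz')),toolT())
E
```

```text
4332 ((627.191650390625, -242.79525756835938), (159.4178466796875, 46.31044387817383), 83.38717651367188) z 0.006824921695818803
hole 371.0 177.0 6.708303928375244 [ 0.6347 -0.1788  0.006 ]
hole 265.5 175.5 6.670932292938232 [ 0.6197 -0.3071  0.006 ]
fin 331 ((626.9198608398438, -242.51373291015625), (9.90313720703125, 41.09894561767578), 81.4894027709961) 0.04475897714733357
```

Emit:
{"api": "drive_tool", "payload": {
  "increments": [
    [0.05,0,0.0037,0.7,0,0,0.2],
    [0.05,0,0,0,0,0,0.2],
    [0.05,0,0,0,0,0,0.2],
    [0.04,0,0,0,0,0,0.2],
    [0.02,0,0,0,0,0,0.2],
    [0.018,0,0,0,0,0,0.2],
    [0,0,0,0,0,0,0.2]
  ]
}}

```text
time_s: 8.35
eef_pos: [0.6272, -0.2429, 0.0276]
eef_rot: [0.706, 0.04, 0.706, -0.04]
wrist_force: [-0.7, -0.0, -0.5]
opening: 0.602
```

```bash
python3 - <<'E'
from strip import *
T=toolT(); print(T.round(4)); c=snap('wrist','w3')
E
```

```text
[[-1.100e-03  1.126e-01  9.936e-01  6.272e-01]
 [ 7.000e-04  9.936e-01 -1.126e-01 -2.429e-01]
 [-1.000e+00  5.000e-04 -1.200e-03  2.760e-02]
 [ 0.000e+00  0.000e+00  0.000e+00  1.000e+00]]
```

View pics/w3.png

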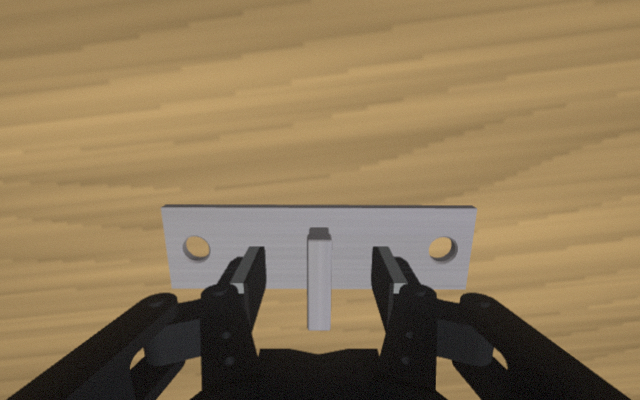

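Centred, with the fin head at (319,280) between the pads at (250,270) and (390,270). Closing.

Emit:
{"api": "drive_tool", "payload": {
  "increments": [
    [0,0,0,0,0,0,-1],
    [0,0,0,0,0,0,-1],
    [0,0,0,0,0,0,-1],
    [0,0,0,0,0,0,-1],
    [0,0,0,0,0,0,-1],
    [0,0,0,0,0,0,-1]
  ]
}}

```text
time_s: 9.15
eef_pos: [0.6284, -0.2436, 0.0297]
eef_rot: [0.707, 0.039, 0.705, -0.04]
wrist_force: [-1.2, -0.4, 5.4]
opening: 0.101
```

Emit:
{"api": "drive_tool", "payload": {
  "increments": [
    [-0.01,0,0,0,0,0,-1],
    [-0.03,0,0,0,0,0,-1],
    [-0.05,0,0,0,0,0,-1],
    [-0.05,0,0,0,0,0,-1],
    [-0.05,0,0,0,0,0,-1],
    [0,0,0,0,0,0,-1]
  ]
}}

```text
time_s: 9.9
eef_pos: [0.6299, -0.2444, 0.2246]
eef_rot: [0.709, 0.038, 0.703, -0.041]
wrist_force: [0.2, 0.4, -1.5]
opening: 0.102
```

```bash
python3 - <<'E'
from strip import *
T=toolT(); print(T.round(4)); c=snap('wrist','w4')
Q=cloud(c,c['hand_eye']) # tool frame
I=c['img'].astype(int)
g=((I.max(2)-I.min(2))<25)&(Q[...,0]>.002)&(Q[...,0]<.04)&(abs(Q[...,2])<.05)&(abs(Q[...,1])<.1)
nl,lab,st,ce=cv2.connectedComponentsWithStats(g.astype(np.uint8)); k=1+np.argmax(st[1:,4])
P=Q[lab==k]; print(len(P),cv2.minAreaRect((P[:,1:]*1000).astype(np.float32)),'x',np.median(P[:,0]))
A=np.c_[P[:,1:],np.ones(len(P))]; r=None
w=np.ones(len(P),bool)
for _ in range(6):
    s=np.linalg.lstsq(A[w],P[w,0],rcond=None)[0]; e=P[:,0]-A@s; w=abs(e)<.002
print('plane x=ay+bz+c',s,w.sum())
E
```

```text
[[ 0.0085  0.112   0.9937  0.6299]
 [-0.0052  0.9937 -0.1119 -0.2444]
 [-1.     -0.0042  0.009   0.2246]
 [ 0.      0.      0.      1.    ]]
20799 ((-0.08642578125, -1.1630840301513672), (47.174583435058594, 161.17762756347656), 89.89208221435547) x 0.023346623891559448
plane x=ay+bz+c [-0.00060033  0.00153439  0.02334798] 19974
```

View pics/w4.png

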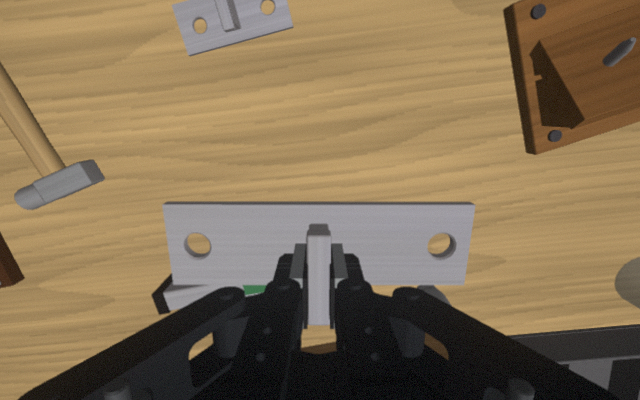

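Held square; the plate's underside is about 29 mm ahead of the TCP. Next I compute the path to a look pose by the bed.

```bash
cat > plan.py <<'E'
from h import *
psi=np.radians(12.7); B=np.array([.535,.0762,.060]); OFF=np.array([.0293,0,-.0012])
def bed(psi=psi):
    s,c=np.sin(psi),np.cos(psi)
    return np.array([.5*-c,-.5*s,.75**.5]),np.array([-s,c,0]),np.array([.75**.5*c,.75**.5*s,.5])
def target(dx,dy,dn):
    n,y,x=bed(); M=np.stack([-n,y,x],1); o=B+dx*x+dy*y+dn*n
    T=np.eye(4); T[:3,:3]=M; T[:3,3]=o-M@OFF; return T
def avg(k=1): return toolT()
E
python3 - <<'E'
from plan import *
T=toolT(); G=target(.07,0,.10); print(G.round(3))
D=T[:3,:3].T@G[:3,:3]; rv=np.degrees(R.from_matrix(D).as_rotvec()); print('rotvec',rv,np.linalg.norm(rv))
print('shift in final axes',G[:3,:3].T@(G[:3,3]-T[:3,3]),'world',G[:3,3]-T[:3,3], 'in current',T[:3,:3].T@(G[:3,3]-T[:3,3]))
E
```

```text
[[ 0.488 -0.22   0.845  0.532]
 [ 0.11   0.976  0.19   0.076]
 [-0.866  0.     0.5    0.208]
 [ 0.     0.     0.     1.   ]]
rotvec [-18.65354751 -29.50696272   5.14917294] 35.28639491098102
shift in final axes [-2.90611811e-04  3.32478831e-01 -2.73503934e-02] world [-0.0963426   0.31910533 -0.01342352] in current [ 0.01232308  0.30632081 -0.13155229]
```

Emit:
{"api": "drive_tool", "payload": {
  "increments": [
    [-0.05,0,0,0,0,0,-1],
    [0,0,0,-4.66,-7.38,1.29,-1],
    [0,0,0,-4.66,-7.38,1.29,-1],
    [0,0,0,-4.66,-7.38,1.29,-1],
    [0,0,0,-4.66,-7.38,1.29,-1],
    [0,0,0,0,0,0,-1]
  ]
}}

```text
time_s: 10.7
eef_pos: [0.6247, -0.2428, 0.2643]
eef_rot: [0.859, -0.051, 0.501, 0.096]
wrist_force: [0.3, -0.1, -1.8]
opening: 0.105
```

```bash
cat > to.py <<'E'
import sys
from plan import *
a=[float(v) for v in sys.argv[1:4]]
T=toolT(); G=target(*a)
D=T[:3,:3].T@G[:3,:3]; print('rotvec',np.degrees(R.from_matrix(D).as_rotvec()).round(2))
print('shift cur axes',(T[:3,:3].T@(G[:3,3]-T[:3,3])).round(4)); print(ctrl.get_obs()['q'].round(2),T[:3,3].round(4), ctrl.get_obs()['wrist_force'])
E
python3 to.py .07 0 .10
```

```text
rotvec [-0.44 -0.46 -0.36]
shift cur axes [ 0.0414  0.3303 -0.0482]
[-0.74  0.15  1.68  0.49  1.06 -2.72] [ 0.6247 -0.2428  0.2643] [ 0.25269493 -0.09743753 -1.80280461]
```

Emit:
{"api": "drive_tool", "payload": {
  "increments": [
    [0,0.05,-0.007,0,0,0,-1],
    [0,0.05,-0.007,0,0,0,-1],
    [0,0.05,-0.007,0,0,0,-1],
    [0.01,0.05,-0.007,0,0,0,-1],
    [0.01,0.05,-0.007,0,0,0,-1],
    [0.01,0.05,-0.007,0,0,0,-1],
    [0.01,0.03,-0.006,0,0,0,-1],
    [0,0,0,0,0,0,-1],
    [0,0,0,0,0,0,-1]
  ]
}}

```text
time_s: 11.82
eef_pos: [0.5343, 0.0742, 0.2111]
eef_rot: [0.86, -0.054, 0.499, 0.096]
wrist_force: [-0.4, -0.6, -1.6]
opening: 0.102
```

```bash
python3 to.py .07 0 .10; python3 - <<'E'
from h import *
np.save('pics/T5.npy',toolT()); snap('wrist','w5')
E
```

```text
rotvec [-0.1  -0.21 -0.14]
shift cur axes [ 0.0021  0.0017 -0.0034]
[-0.21 -0.18  2.12  0.31  0.75 -2.18] [0.5343 0.0742 0.2111] [-0.39121659 -0.62536808 -1.56359767]
```

View pics/w5.png

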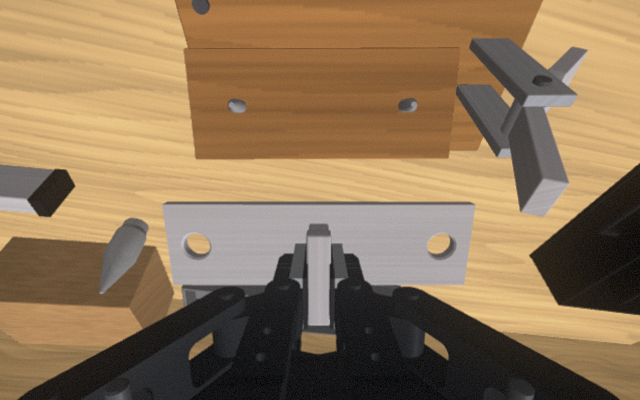

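The picture shows both pins, at (238,106) and (407,105), the strip's holes at (198,244) and (440,244), and the keeper up at the right. I'll measure pins against holes in the one camera frame.

```bash
cat > rel.py <<'E'
import sys
from h import *
def ray(c,u,v):
    x=xd=(u-c['cx'])/c['fx']; y=yd=(v-c['cy'])/c['fy']
    for _ in range(20): s=1+float(c['k1'])*(x*x+y*y); x,y=xd/s,yd/s
    H=c['hand_eye']; return H[:3,3],H[:3,:3]@np.array([x,y,1])
def analyse(f,bx=(180,470,45,160)):
    c=dict(np.load(f'pics/{f}.npz')); Q=cloud(c,c['hand_eye']); I=c['img'].astype(int)
    m=np.zeros(Q.shape[:2],bool); m[bx[2]:bx[3],bx[0]:bx[1]]=1
    brown=(I[...,0]-I[...,2])>40
    P=Q[m&brown]; P=P[np.isfinite(P[:,0])]; 
    med=np.median(P[:,0]); P=P[abs(P[:,0]-med)<.012]
    w=np.ones(len(P),bool)
    for t in (.006,.004,.003,.002,.002,.002):
        A=np.c_[P[:,1:],np.ones(len(P))]; s=np.linalg.lstsq(A[w],P[w,0],rcond=None)[0]; w=abs(P[:,0]-A@s)<t
    print('bed plane x=ay+bz+c',s.round(4),w.sum(),'rms',(P[:,0]-A@s)[w].std())
    r=cv2.minAreaRect((P[w][:,1:]*1000).astype(np.float32)); print('bed rect(y,z mm)',r)
    H=np.full(Q.shape[:2],np.nan); H=-(Q[...,0]-(Q[...,1]*s[0]+Q[...,2]*s[1]+s[2]))
    g=m&(H>.006)&(H<.04)&~brown
    nl,lab,st,ce=cv2.connectedComponentsWithStats(g.astype(np.uint8))
    for k in range(1,nl):
        if st[k,4]>15:
            p=Q[lab==k]; h=H[lab==k]; top=p[h>h.max()-.006]
            print('pin',st[k,4],ce[k].round(1),'hmax',h.max().round(4),'mean all yz',p[:,1:].mean(0).round(4),'top yz',top[:,1:].mean(0).round(4),len(top),'box y',p[:,1].min().round(4),p[:,1].max().round(4))
    # strip
    g=((I.max(2)-I.min(2))<25)&(Q[...,0]>.012)&(Q[...,0]<.04)&(abs(Q[...,2])<.05)&(abs(Q[...,1])<.1)
    nl,lab,st,ce=cv2.connectedComponentsWithStats(g.astype(np.uint8)); k=1+np.argmax(st[1:,4]); P=Q[lab==k]
    w=np.ones(len(P),bool)
    for _ in range(6):
        A=np.c_[P[:,1:],np.ones(len(P))]; q=np.linalg.lstsq(A[w],P[w,0],rcond=None)[0]; w=abs(P[:,0]-A@q)<.002
    print('strip plane',q.round(4),cv2.minAreaRect((P[w][:,1:]*1000).astype(np.float32)))
    cs,h=cv2.findContours((lab==k).astype(np.uint8),cv2.RETR_CCOMP,cv2.CHAIN_APPROX_NONE)
    for i,ct in enumerate(cs):
        if h[0][i][3]>=0 and cv2.contourArea(ct)>60:
            (u,v),rr=cv2.minEnclosingCircle(ct); o,d=ray(c,u,v); t=(q[2]+q[0]*o[1]+q[1]*o[2]-o[0])/(d[0]-q[0]*d[1]-q[1]*d[2]); print('hole',u,v,rr,(o+t*d).round(4))
    return c,Q,H
if __name__=='__main__':
    c,Q,H=analyse(sys.argv[1])
    cv2.imwrite('pics/z_'+sys.argv[1]+'.png',cv2.resize(c['img'][40:165,175:475,::-1],None,fx=2.6,fy=2.6,interpolation=cv2.INTER_CUBIC))
E
python3 rel.py w5
```

```text
bed plane x=ay+bz+c [ 0.0012 -0.0028  0.1303] 28727 rms 0.0006947429080009963
bed rect(y,z mm) ((2.1001434326171875, -75.34638214111328), (83.41191864013672, 210.4859619140625), 89.98897552490234)
pin 186 [235.9 105.2] hmax 0.0273 mean all yz [-0.0606 -0.0749] top yz [-0.0615 -0.0751] 84 box y -0.0668 -0.0572
pin 194 [408.4 104.6] hmax 0.0272 mean all yz [ 0.0654 -0.0754] top yz [ 0.0666 -0.0756] 84 box y 0.0621 0.0722
strip plane [-0.0009  0.0015  0.0239] ((-0.36518096923828125, -1.2956695556640625), (47.11220932006836, 160.6131134033203), 89.98252868652344)
hole 438.5 243.5 13.729630470275879 [ 0.0238  0.0632 -0.0026]
hole 199.0 242.0 13.601571083068848 [ 0.0239 -0.0636 -0.0033]
```

View pics/z_w5.png

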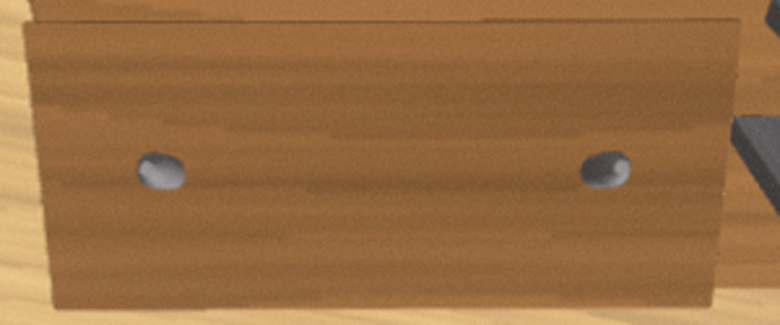

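The strip and bed are parallel to about 0.2°. What's left is y +2.6 mm, z −74 mm and x +100.5 mm. I move to 14 mm above the pin tips and look through the holes.

Emit:
{"api": "drive_tool", "payload": {
  "increments": [
    [0,0.0026,-0.037,0,0,0,-1],
    [0,0,-0.037,0,0,0,-1],
    [0.03,0,0,0,0,0,-1],
    [0.03,0,0,0,0,0,-1],
    [0,0,0,0,0,0,-1],
    [0,0,0,0,0,0,-1]
  ]
}}

```text
time_s: 12.62
eef_pos: [0.5002, 0.0688, 0.1227]
eef_rot: [0.86, -0.054, 0.498, 0.096]
wrist_force: [0.3, -0.5, -1.1]
opening: 0.105
```

```bash
python3 to.py 0 0 .04; python3 - <<'E'
from h import *
c=snap('wrist','w6')
cv2.imwrite('pics/z6.png',cv2.resize(c['img'][150:350,130:510,::-1],None,fx=2,fy=2,interpolation=cv2.INTER_CUBIC))
E
```

```text
rotvec [-0.16 -0.15 -0.12]
shift cur axes [ 0.0028 -0.0004  0.0007]
[-0.24 -0.1   2.27  0.45  0.55 -2.37] [0.5002 0.0688 0.1227] [ 0.25706695 -0.51564556 -1.12996354]
```

View pics/z6.png

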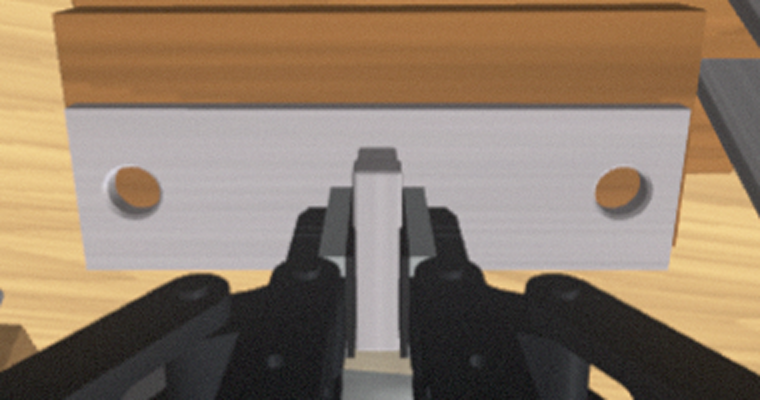

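Only bed shows through the holes at (136,187) and (620,187), since the view is oblique. The independent scene-camera estimate agrees within 1 mm, so I lower gently.

Emit:
{"api": "drive_tool", "payload": {
  "increments": [
    [0.008,0,0,0,0,0,-1],
    [0.006,0,0,0,0,0,-1],
    [0.004,0,0,0,0,0,-1],
    [0.003,0,0,0,0,0,-1],
    [0,0,0,0,0,0,-1]
  ]
}}

```text
time_s: 13.3
eef_pos: [0.5098, 0.072, 0.1034]
eef_rot: [0.86, -0.054, 0.499, 0.097]
wrist_force: [0.3, -0.0, -1.2]
opening: 0.105
```

```bash
python3 to.py 0 0 .02; python3 - <<'E'
from h import *
c=snap('wrist','w7')
cv2.imwrite('pics/z7.png',cv2.resize(c['img'][150:350,130:510,::-1],None,fx=2,fy=2,interpolation=cv2.INTER_CUBIC))
E
```

```text
rotvec [-0.11 -0.2  -0.17]
shift cur axes [ 0.0011 -0.0015  0.0016]
[-0.23 -0.03  2.26  0.48  0.49 -2.4 ] [0.5098 0.072  0.1034] [ 0.30216229 -0.01965768 -1.19994166]
```

View pics/z7.png

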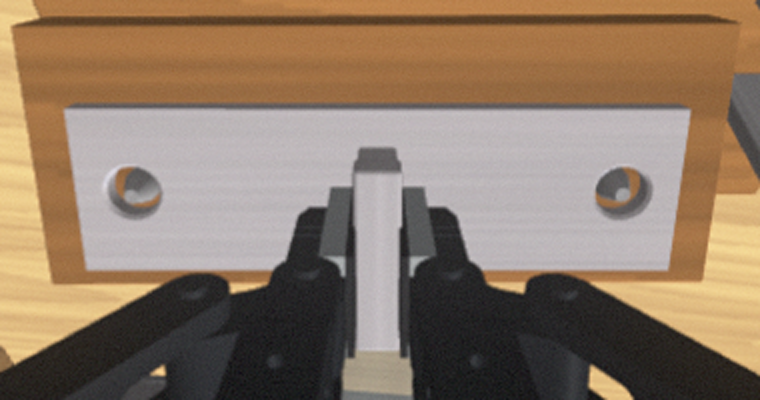

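Both pins show through the holes, at (133,193) and (622,193), centred and with no force. Going on down.

Emit:
{"api": "drive_tool", "payload": {
  "increments": [
    [0.003,0,0,0,0,0,-1],
    [0.003,0,0,0,0,0,-1],
    [0.003,0,0,0,0,0,-1],
    [0.002,0,0,0,0,0,-1],
    [0,0,0,0,0,0,-1]
  ]
}}

```text
time_s: 13.98
eef_pos: [0.5152, 0.0732, 0.094]
eef_rot: [0.86, -0.054, 0.499, 0.096]
wrist_force: [0.3, 0.1, -1.7]
opening: 0.105
```

```bash
python3 to.py 0 0 .0; python3 - <<'E'
from h import *
c=snap('wrist','w8')
cv2.imwrite('pics/z8.png',cv2.resize(c['img'][150:350,130:510,::-1],None,fx=2,fy=2,interpolation=cv2.INTER_CUBIC))
E
```

```text
rotvec [-0.11 -0.19 -0.16]
shift cur axes [ 0.0101 -0.0014  0.0016]
[-0.22  0.01  2.25  0.5   0.46 -2.42] [0.5152 0.0732 0.094 ] [ 0.2639204   0.07751511 -1.69685156]
```

View pics/z8.png

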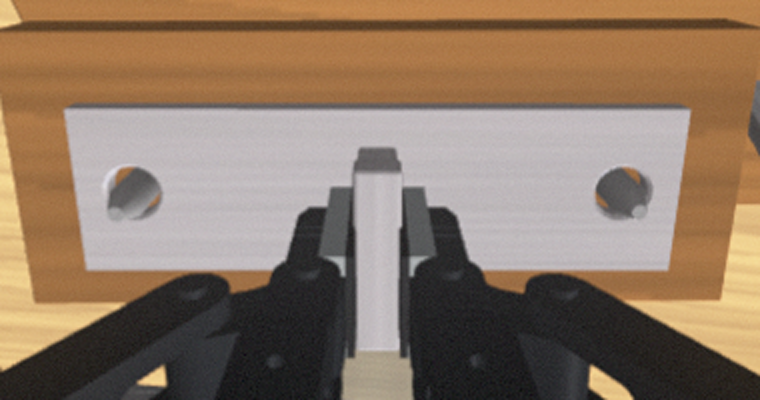

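Emit:
{"api": "drive_tool", "payload": {
  "increments": [
    [0.003,0,0,0,0,0,-1],
    [0.003,0,0,0,0,0,-1],
    [0.001,0,0,0,0,0,-1],
    [0.001,0,0,0,0,0,-1],
    [0,0,0,0,0,0,-1]
  ]
}}

```text
time_s: 14.65
eef_pos: [0.5191, 0.074, 0.0872]
eef_rot: [0.86, -0.054, 0.498, 0.096]
wrist_force: [-0.1, 0.1, -2.6]
opening: 0.099
```

Emit:
{"api": "drive_tool", "payload": {
  "increments": [
    [0.001,0,0,0,0,0,-1],
    [0,0,0,0,0,0,-1]
  ]
}}

```text
time_s: 14.9
eef_pos: [0.5194, 0.0741, 0.0868]
eef_rot: [0.86, -0.054, 0.498, 0.097]
wrist_force: [-9.7, -1.9, 10.6]
opening: 0.106
```

```bash
python3 to.py 0 0 .0; python3 - <<'E'
from h import *
c=snap('wrist','w9')
cv2.imwrite('pics/z9.png',cv2.resize(c['img'][150:350,130:510,::-1],None,fx=2,fy=2,interpolation=cv2.INTER_CUBIC))
E
```

```text
rotvec [-0.07 -0.16 -0.16]
shift cur axes [ 0.0017 -0.0014  0.0014]
[-0.22  0.04  2.24  0.52  0.44 -2.43] [0.5194 0.0741 0.0868] [-9.718543   -1.88798402 10.57346438]
```

View pics/z9.png

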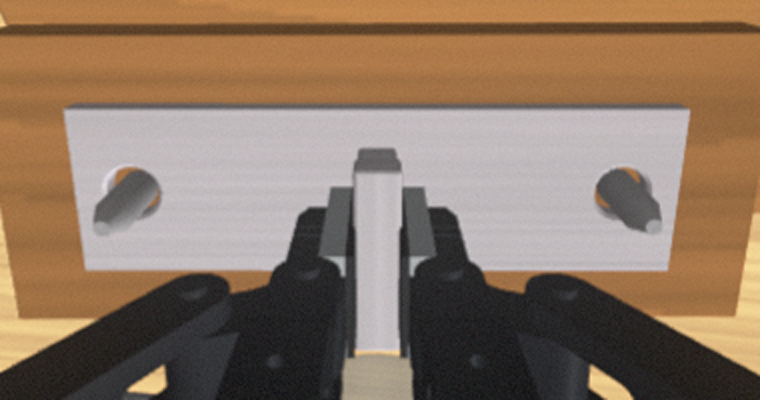

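```bash
python3 - <<'E'
from h import *
c=dict(np.load('pics/w9.npz')); Q=cloud(c,c['hand_eye']); I=c['img'].astype(int)
br=(I[...,0]-I[...,2])>40
P=Q[165:195,150:480][br[165:195,150:480]]
A=np.c_[P[:,1:],np.ones(len(P))]; s=np.linalg.lstsq(A,P[:,0],rcond=None)[0]; print('bed',s,(P[:,0]-A@s).std())
P=Q[208:280,175:275].reshape(-1,3); P=np.r_[P,Q[208:280,365:465].reshape(-1,3)]; P=P[abs(P[:,0]-.0236)<.004]
print('plate top over bed', np.median(np.c_[P[:,1:],np.ones(len(P))]@s-P[:,0]))
E
```

```text
** On entry to DLASCL parameter number  4 had an illegal value
 ** On entry to DLASCL parameter number  4 had an illegal valueTraceback (most recent call last):
  File "<stdin>", line 5, in <module>
    x, resids, rank, s = _umath_linalg.lstsq(a, b, rcond,
                         ~~~~~~~~~~~~~~~~~~~^^^^^^^^^^^^^
                                             signature=signature)
                                             ^^^^^^^^^^^^^^^^^^^^
    raise LinAlgError("SVD did not converge in Linear Least Squares")
numpy.linalg.LinAlgError: SVD did not converge in Linear Least Squares
```

```bash
cat > seat.py <<'E'
import sys
from h import *
c=dict(np.load(f'pics/{sys.argv[1]}.npz')); Q=cloud(c,c['hand_eye']); I=c['img'].astype(int)
br=((I[...,0]-I[...,2])>40)&np.isfinite(Q[...,0])
P=Q[168:198,150:480][br[168:198,150:480]]
for _ in range(5):
    A=np.c_[P[:,1:],np.ones(len(P))]; s=np.linalg.lstsq(A,P[:,0],rcond=None)[0]; e=abs(P[:,0]-A@s); P=P[e<max(.0015,2*e.std())]
print('bed',s,len(P),e.std())
for n,(a,b) in {'L':(175,275),'R':(365,465)}.items():
    P=Q[208:280,a:b].reshape(-1,3); P=P[np.isfinite(P[:,0])]
    h=np.c_[P[:,1:],np.ones(len(P))]@s-P[:,0]; print(n,'plate top over bed',np.median(h),'max',h.max())
E
python3 seat.py w9
```

```text
bed [1.57221931e-03 4.56170211e-05 2.99746323e-02] 9705 0.0003426581126221029
L plate top over bed 0.006163818030571401 max 0.05999502587949258
R plate top over bed 0.006169222690753257 max 0.027296684754661835
```

The plate top is 6.2 mm over the bed on both sides, so it is fully seated. Releasing with a part opening to stay clear of the pins, then backing straight off.

Emit:
{"api": "drive_tool", "payload": {
  "increments": [
    [-0.001,0,0,0,0,0,-0.9],
    [0,0,0,0,0,0,-0.7],
    [0,0,0,0,0,0,-0.4],
    [0,0,0,0,0,0,-0.2],
    [0,0,0,0,0,0,-0.2],
    [0,0,0,0,0,0,-0.2]
  ]
}}

```text
time_s: 15.7
eef_pos: [0.5191, 0.074, 0.0873]
eef_rot: [0.86, -0.054, 0.498, 0.096]
wrist_force: [0.1, 0.1, -0.5]
opening: 0.399
```

Emit:
{"api": "drive_tool", "payload": {
  "increments": [
    [-0.01,0,0,0,0,0,-0.2],
    [-0.02,0,0,0,0,0,-0.2],
    [-0.04,0,0,0,0,0,-0.2],
    [-0.04,0,0,0,0,0,-0.2],
    [-0.04,0,0,0,0,0,-0.2],
    [0,0,0,0,0,0,-0.2]
  ]
}}

```text
time_s: 16.45
eef_pos: [0.4473, 0.0564, 0.2214]
eef_rot: [0.862, -0.055, 0.495, 0.095]
wrist_force: [1.8, -0.7, 1.1]
opening: 0.398
```

```bash
python3 - <<'E'
from h import *
c=snap('wrist','w10'); s=snap('scene','scene3'); d=snap('side','side3')
a=cv2.resize(s['img'][110:220,310:420,::-1],(400,400),interpolation=cv2.INTER_CUBIC); b=cv2.resize(d['img'][210:320,230:340,::-1],(400,400),interpolation=cv2.INTER_CUBIC)
cv2.imwrite('pics/z11.png',np.hstack([a,b])); print(ctrl.get_obs()['time_s'],ctrl.get_obs()['opening'])
E
```

```text
16.6 0.402684437992171
```

View pics/w10.png

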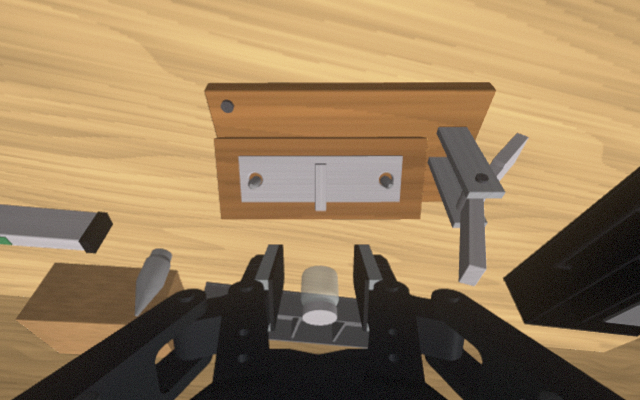

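View pics/z11.png

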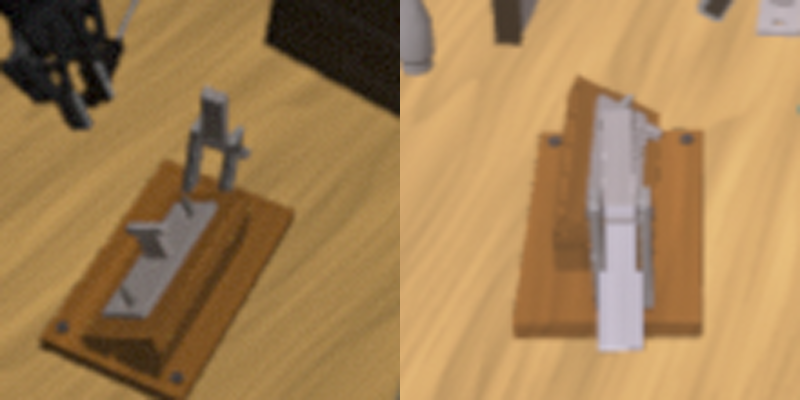

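The strip lies on the bed with both pins through its holes, at (255,181) and (387,181), the keeper is up and the gripper is clear. One last flatness check, then I hand in.

```bash
python3 - <<'E'
from h import *
c=dict(np.load('pics/w10.npz')); Q=cloud(c,c['hand_eye']); I=c['img'].astype(int); br=((I[...,0]-I[...,2])>40)&np.isfinite(Q[...,0])
m=np.zeros(br.shape,bool); m[143:153,225:418]=1; m[206:215,228:415]=1; m[143:215,224:234]=1; m[143:215,407:417]=1
P=Q[m&br]
for _ in range(5):
    A=np.c_[P[:,1:],np.ones(len(P))]; s=np.linalg.lstsq(A,P[:,0],rcond=None)[0]; e=abs(P[:,0]-A@s); P=P[e<.002]
print(len(P))
for n,(u,v) in dict(tl=(280,165),bl=(280,195),tr=(360,165),br=(360,195)).items():
    p=Q[v-4:v+5,u-12:u+13].reshape(-1,3); print(n,np.nanmedian(np.c_[p[:,1:],np.ones(len(p))]@s-p[:,0]).round(4))
print(ctrl.get_obs()['wrist_force'])
print(hand_in())
E
```

```text
4650
tl 0.006
bl 0.0061
tr 0.006
br 0.0061
[ 0.80445638  0.92404549 -0.10196734]
the job is handed in; nothing more can be done
None
```

I tipped the keeper up to its stop, then threaded the long aluminium strip over both pins, hook side up. I let go, backed off and handed the job in at about 16.6 s of the 53 s allowed.

**Keeper:** it ended with its inner arm's top at 182 mm, which matches the 1.25 rad stop, and it was still up in the last pictures. The stop came about 6 mm higher than I expected. The wrist force there rose to 38 N up (about 42 N in all), with a few millimetres of sideways slip. That is close to the 40 N limit for the arm or gripper body, but the contact was at the closed fingertips.

**Strip:** after release the plate's top was 6.0 to 6.1 mm above the bed at all four points I checked, so it lies flat. Both pins show through the holes, the gripper is clear, and the wrist force was about zero.

**Other things:** I touched nothing but the keeper and the long strip, and nothing else looked moved in the last pictures. I did not measure the bystanders' positions.

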